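# Slant the long tube out of the rinse trough

### The job

Take the red-hubbed tube out of the rinse trough: it is longer than the opening between the two splash guards, so it only comes out slantwise, after being slid along under one guard; bring the red hub end out first, the hub end well out while the other end is still down in the trough. Finish while holding it still in the gripper above the trough, visibly sloping with the red hub end up, the whole tube a few centimetres clear above the guards. Leave the blue-hubbed tube lying in the trough and the other things on the bench where they are.

Things in the scene. Friction and masses are not known exactly. Their poses are not given: they have to be found in the camera images.
- trough: Fixed steel rinse trough, open on top between two splash guards. Origin: centre of its underside, on the bench; x across, y along its length, z up. Outside 210 (x) by 410 (y) by 120 mm high; walls and floor 5 mm. Inside it is empty under the guards, out to y = -200 and +200 mm. Nothing stands above it.
- opening (a point): Centre of the opening in the trough's top, 120 mm above the bench, level with the guards' top faces. It runs 90 mm either way along the trough's y (yellow stripes) and 100 mm either way along x. The fixed aluminium guards cover the rest of the top at both ends and are 6 mm thick (underside 114 mm above the bench).
- cradle (a point): Mid-point between two grey bars, 16 mm wide, that cross the trough at y = -70 and +70 mm, 66 mm above the bench. Each has two notches, at x = -32 and +32 mm, 16 mm wide, bottom 66 mm and side lips 71 mm above the bench; the tubes lie in them. Lift a tube 14 mm or more before sliding it lengthwise.
- red_tube: Loose steel tube 260 mm long, 12 mm thick, some 0.12 kg, level in one lane of the trough along the trough's y. Origin: its middle, on the axis, near the balance point, 72 mm above the bench; y axis towards the hub, to the robot's left. Red sleeve 14 x 14 mm at y = -30 to 30 mm: grip it across x; yellow band next to it on the hub side. Red hub 18 mm thick at y = 100 to 130.
- red_tube_hub (a point): End face of the red hub, on the axis, at y = +130 mm of the red tube.
- red_tube_tip (a point): Plain dark tip of the red tube, on the axis, at y = -130 mm of the red tube.
- blue_tube: The same tube with blue hub and sleeve, in the other lane, 64 mm beside it; same origin and axes. Stays in the trough.
- wash_bottle: Bystander: white bottle, 64 mm thick, 170 mm tall, left on the bench. Origin: centre of its foot.
- gallipot: Bystander: steel bowl, 80 mm wide, 45 mm high, left. Origin: centre of its foot.
- jar: Bystander: white jar, 70 mm thick, 90 mm tall, left. Origin: centre of its foot.
- brush: Bystander: hand brush lying on the right.
- tape_roll: Bystander: paper-coloured roll, 90 mm wide, 25 mm high, on the right. Origin: centre of its underside.

How it is judged:
By the outcome, as a careful person would: the job done as asked, in the order asked, and still so for the second after the job is handed in, while the arm keeps its last pose, push and grip.
It also fails if it takes over 38 s, if anything falls off the work surface, if the arm or the gripper's body presses on something with over 40 N, if the wrist force passes 120 N, or if a joint passes its speed limit or range.

### The arm

A 6-joint arm with a two-finger parallel gripper is mounted at the origin on the work surface. World frame = base frame: x ahead of the robot, y to its left, z up, the work surface at z = 0. Lengths are in m, angles in rad, forces in N, time in s.
With the tool pointing down it reaches from about 0.325 to 0.775 m from the base axis. Payload 5.5 kg.
Tool frame: the origin (TCP) lies midway between the tips of the shut fingers; the grasp point (between the pads) lies 19 mm behind it; z points along the fingers, y is the line along which they close (so a half turn about z gives the same grasp; the last joint's range is limited). The gripper opens to 85 mm and grips with 20 to 120 N. Pads are 22 mm wide; open, the fingers measure 114 mm over their backs; the gripper's body (76 mm by 85 mm) begins 54 mm behind the grasp point. The pads swing forward as they close: fully open they stand 13 mm farther back than shut.
Start: joints at [1.2, 0.091, 1.231, -0, 1.82, -0.057], TCP at [0.185, 0.571, 0.231] pointing down, gripper open.
Joint ranges: [-2.87, 2.87], [-0.86, 2.18], [0.17, 2.46], [-1.51, 4.65], [0.06, 2.69], [-2.65, 2.65]. Speed limits (rad/s): [2.57, 2.57, 3.01, 3.14, 3.14, 3.14].

### API

Orientations are given as a rotation vector (axis times angle).
In Python, from station import bot, effector, kin, sensors, cams, sign_off gives the robot as it stands. Calls block until the motion is done:
- bot.move_pose(position, orientation): joint-space move of the TCP to a pose.
- bot.move_straight(position, frame=None, speed=0.15, stop_force=None): straight line of the TCP; frame=None keeps the orientation; speed is the mean speed in m/s. With stop_force (N) it stops when the force on the tool has changed by that much, and returns True; else False.
- bot.set_joints(angles): joint-space move.
- effector.gripper_to(opening, effort=None): opening from 0.0 (shut) to 1.0 (fully open); effort is the grip in N (None keeps the last); returns when the fingers have stopped.
- bot.pause(seconds).
- kin.inverse_kinematics(position, orientation): joint angles nearest the present ones, or None.
- sensors.state(): the state.
- cams.snapshot(name): name is "scene" or "top" or "wrist"; returns (picture, depth): 420x560x3 uint8, red, green, blue; 420x560 float32, m along the optical axis (not along the pixel's ray), 0 where there is no reading.
- cams.get_calibration(name): a dict with "fovy" (degrees; the focal length in pixels is half the picture's height over the tangent of half this angle, whatever the lens; pixels are square), "cx", "cy" (the principal point, pixels), "R" (3x3) and "t" (3): a world point X has camera coordinates R X + t; the wrist camera has in their place "mount" (4x4, takes a point from camera to tool coordinates, whose origin is the TCP and whose axes are the flange's). Camera axes: x right, y down, z forward; pixel columns grow to the right and rows downward; lengths in m; the calibration is good to about 2 mm. A picture is of the moment at which its call begins: read the wrist's pose just before it. get_calibration takes no time and is no camera call.
A pose or a line that the arm cannot do raises bot.IKError and nothing moves.
- sign_off(): hands the job in; it is judged then, once.
The state is a dict: "time": time; "joint_positions": joint angles; "joint_velocities": joint speeds; "joint_efforts": joint torques, N m; "tool_pos": TCP position; "orientation": TCP orientation; "ft_force": force on the tool from outside, world axes, zero at the start; "wrist_torque": the same for the moment, N m; "width": opening from 0.0 (shut) to 1.0 (fully open); "gripper_force": force on a finger pad.
Only numpy, scipy, OpenCV 4.12 (cv2) and the standard library are available. Lean on these libraries where they do the work, as an engineer would, in place of code of your own. Each camera call takes 0.05 s, during which the arm holds its last target. There are 200 camera calls.

## Working session

There is one attempt and no reset: what is moved stays moved. The work goes in short steps, each a Python script; the robot and the scene stay as the last script left them, time stands still between calls to the robot, and variables do not carry over. Pictures are saved under pics/ and viewed, at most 10 in all, crops included, and the job is handed in when it is done.

```bash
mkdir -p pics; ls; python3 - <<'E'
from station import bot,effector,kin,sensors,cams
import cv2,numpy as np
s=sensors.state();print(s["time"],s["orientation"],s["width"])
for n in("top","scene"):
    p,d=cams.snapshot(n);cv2.imwrite(f"pics/{n}0.png",p[:,:,::-1]);np.savez(f"{n}0.npz",p=p,d=d);print(cams.get_calibration(n))
print(cams.get_calibration("wrist"))
E
```

```text
pics
0.0 [-4.90844724e-01 -3.10258935e+00  2.99914542e-03] 0.9970577654306336
{'fovy': 49.70307943953951, 'cx': 276.84581480379325, 'cy': 212.07977665471176, 'R': array([[ 0.01732016, -0.99974528, -0.01447021],
       [-0.99210817, -0.01538676, -0.12443723],
       [ 0.12418289,  0.01651128, -0.99212196]]), 't': array([0.00181157, 0.50686895, 1.40902126])}
{'fovy': 57.83824597023777, 'cx': 284.989932076254, 'cy': 207.04239591994133, 'R': array([[ 0.51911997,  0.85466242,  0.00816089],
       [ 0.52019915, -0.30836288, -0.79643278],
       [-0.67816465,  0.41768945, -0.604672  ]]), 't': array([-0.26291046, -0.19625901,  1.43161575])}
{'fovy': 64.62345831354739, 'cx': 279.8115842096987, 'cy': 204.43292446263095, 'mount': array([[ 3.40302202e-04, -9.56813885e-01, -2.90701005e-01,
         7.36860788e-02],
       [ 9.99999736e-01,  1.38813695e-04,  7.13734175e-04,
         6.01206808e-04],
       [-6.42557488e-04, -2.90701171e-01,  9.56813679e-01,
        -1.41849391e-01],
       [ 0.00000000e+00,  0.00000000e+00,  0.00000000e+00,
         1.00000000e+00]])}
```

View pics/top0.png

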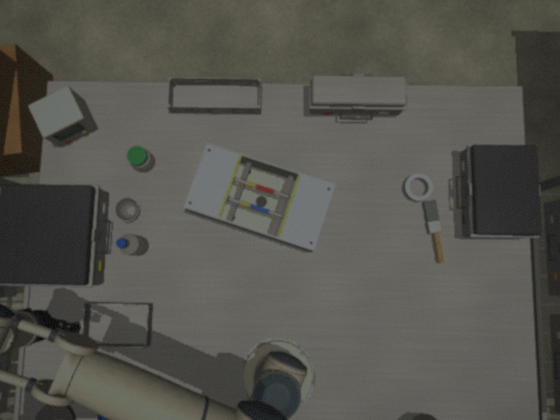

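View pics/scene0.png

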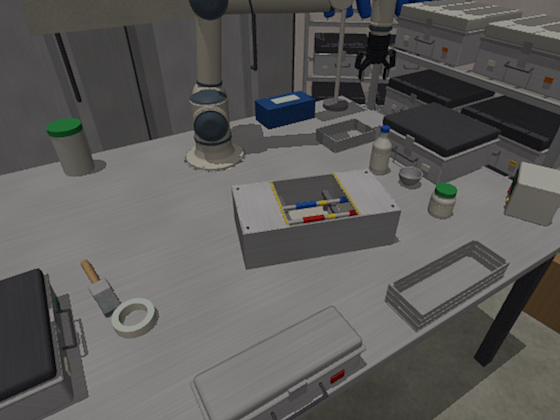

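The top view shows the trough centred near pixel (260,195) and turned about 17°. The red sleeve is at (264,189), the blue one at (257,209), and the yellow stripes at x≈232 and 290. The scene view agrees: the red tube is on the far side from the robot and its hub points to the robot's left. Next I'll get a rough pose, then take a wrist view.

```bash
cat > h.py <<'E'
import numpy as np,cv2
from scipy.spatial.transform import Rotation as Ro
from station import bot,effector,kin,sensors,cams
def cam(n,st=None):
    c=cams.get_calibration(n)
    if n=="wrist":
        M=np.eye(4);M[:3,:3]=Ro.from_rotvec(st["orientation"]).as_matrix();M[:3,3]=st["tool_pos"]
        M=M@c["mount"];R=M[:3,:3].T;t=-R@M[:3,3]
    else:R,t=c["R"],c["t"]
    return c,210/np.tan(np.radians(c["fovy"]/2)),R,t
def ray(k,uv,z):
    c,f,R,t=k;uv=np.atleast_2d(uv).astype(float)
    d=np.c_[(uv[:,0]-c["cx"])/f,(uv[:,1]-c["cy"])/f,np.ones(len(uv))]@R
    o=-R.T@t
    return o+d*((z-o[2])/d[:,2])[:,None]
def masks(p):
    h=cv2.cvtColor(p,cv2.COLOR_RGB2HSV);H,S,V=[h[:,:,i] for i in range(3)]
    g=(S>130)&(V>50)
    return dict(red=g&((H<6)|(H>172)),blue=g&(H>100)&(H<130),yellow=g&(H>20)&(H<36))
def blobs(m,amin=15):
    n,l,s,c=cv2.connectedComponentsWithStats(m.astype(np.uint8))
    return sorted([(s[i,4],c[i],np.argwhere(l==i)[:,::-1]) for i in range(1,n) if s[i,4]>=amin],key=lambda b:-b[0])
E
python3 - <<'E'
from h import *
p=np.load("top0.npz")["p"];k=cam("top")
for n,m in masks(p).items():
    m[:140]=0;m[255:]=0;m[:,:180]=0;m[:,340:]=0
    for a,c,px in blobs(m):
        w=ray(k,c,.12 if n=="yellow" and a>60 else .079)[0];print(n,a,c.round(1),w.round(4),np.ptp(px,axis=0))
E
```

```text
red 59 [264.7 188.8] [0.5729 0.0483 0.079 ] [16  7]
blue 52 [259.  208.3] [0.5117 0.0645 0.079 ] [16  7]
yellow 17 [249.6 184.1] [0.587  0.0951 0.079 ] [5 4]
yellow 16 [244.2 203.6] [0.5255 0.1105 0.079 ] [5 3]
```

```bash
cat >> h.py <<'E'
def orient(yaw,th,s):
    # tool y along +-trough x, hub-up tilt th; s=+1: tool x along tube axis towards hub
    x=np.array([1,0,0.]);u=np.array([0,np.cos(th),np.sin(th)]);z=np.cross(x,u)*-1
    A=np.c_[s*u,np.cross(z,s*u),z]
    return Ro.from_euler("z",yaw)*Ro.from_matrix(A)
def tcp(O,yaw,yz,xl,th,s,off=.019):
    # trough coords of grasp point -> TCP pose
    r=orient(yaw,th,s);g=np.array([O[0],O[1],0])+Ro.from_euler("z",yaw).apply([xl,yz[0],yz[1]])
    return g+off*r.as_matrix()[:,2],r.as_rotvec()
E
python3 - <<'E'
from h import *
O=[.542,.057];yaw=-.293
for s in(1,-1):
  print(s)
  for y,z,th in((0,.25,0),(0,.072,0),(-.05,.095,0),(-.05,.115,.52),(.04,.166,.52),(.0,.24,.52)):
    q=kin.inverse_kinematics(*tcp(O,yaw,(y,z),.032,th,s)); print(None if q is None else np.round(q,2))
E
```

```text
1
[ 0.02  0.02  1.3  -0.    1.82  0.32]
[ 0.02  0.06  1.58 -0.    1.5   0.32]
[-0.06  0.    1.6  -0.    1.54  0.23]
[-0.35 -0.05  1.69  0.52  1.54 -0.09]
[-0.19 -0.05  1.6   0.52  1.54  0.1 ]
[-0.26 -0.08  1.5   0.52  1.69  0.11]
-1
None
None
None
None
None
None
```

```bash
python3 - <<'E'
from h import *
O=[.542,.057];yaw=-.293
bot.move_pose(*tcp(O,yaw,(0,.25),0,0,1))
s=sensors.state();p,d=cams.snapshot("wrist");k=cam("wrist",s)
cv2.imwrite("pics/w1.png",p[:,:,::-1]);np.savez("w1.npz",p=p,d=d);print(s["time"],s["tool_pos"],s["ft_force"])
for n,m in masks(p).items():
    for a,c,px in blobs(m,40):
        w=ray(k,c,.079)[0];w2=ray(k,c,.12)[0];print(n,a,c.round(1),w.round(4),w2.round(4),np.ptp(px,axis=0))
E
```

```text
2.3333 [0.54193789 0.05787008 0.23100044] [0.0899917  0.65981005 0.54295546]
red 838 [316.5 187.1] [0.575  0.0502 0.079 ] [0.5734 0.0613 0.12  ] [15 62]
blue 793 [247.6 190.1] [0.514  0.0656 0.079 ] [0.521  0.0744 0.12  ] [13 60]
yellow 745 [358.3  65.6] [0.6342 0.1396 0.079 ] [0.6243 0.1382 0.12  ] [126   7]
yellow 621 [280.2 298.5] [ 0.5101 -0.0513  0.079 ] [ 0.5176 -0.0261  0.12  ] [192   5]
yellow 213 [160.5  63. ] [0.4794 0.188  0.079 ] [0.4911 0.1798 0.12  ] [31  6]
```

View pics/w1.png

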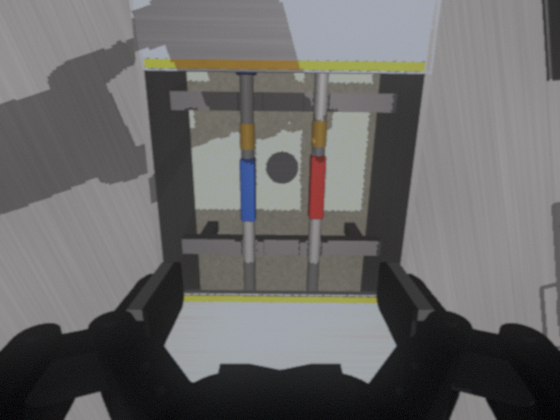

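```bash
python3 - <<'E'
from h import *
p=np.load("w1.npz")["p"];s=sensors.state();k=cam("wrist",s)
h=cv2.cvtColor(p,cv2.COLOR_RGB2HSV);Y=(h[:,:,0]>8)&(h[:,:,0]<36)&(h[:,:,1]>120)&(h[:,:,2]>50)
for r0,r1 in((55,80),(285,305)):
    pts=np.argwhere(Y[r0:r1])[:,::-1]+[0,r0]
    w=ray(k,pts,.12);vx,vy,x,y=cv2.fitLine(w[:,:2].astype(np.float32),cv2.DIST_HUBER,0,.01,.01).ravel()
    e=w[:,:2]@[vx,vy];print("stripe",np.degrees(np.arctan2(vy,vx)),x,y,np.array([x,y])@[-vy,vx],np.percentile(e,[0.5,99.5]),len(w))
m=masks(p)
for n in("red","blue"):
    px=blobs(m[n])[0][2];w=ray(k,px,.079)[:,:2]
    rc=cv2.minAreaRect((w*1000).astype(np.float32));print(n,rc)
    vx,vy,x,y=cv2.fitLine(w.astype(np.float32),cv2.DIST_L2,0,.01,.01).ravel();print(np.degrees(np.arctan2(vy,vx)),x,y)
E
```

```text
stripe -17.3323 0.5721425 0.15451013 0.31794304 [0.40526247 0.59962539] 2052
stripe -17.328634 0.5152552 -0.025471414 0.1291545 [0.41829488 0.58457596] 837
red ((574.698486328125, 49.597312927246094), (58.02998733520508, 12.579614639282227), 73.02520751953125)
73.05095 0.5748667 0.050019156
blue ((513.7205200195312, 64.96269989013672), (56.685997009277344, 11.859872817993164), 72.03915405273438)
73.04071 0.5139567 0.0653522
```

```bash
cat >> h.py <<'E'
O=[.5462,.0637];YAW=np.radians(-17.15);XL=.0316
def go(y,z,th=0,speed=.1,sf=None):
    P,r=tcp(O,YAW,(y,z),XL,th,1);res=bot.move_straight(P,r,speed=speed,stop_force=sf)
    s=sensors.state();print(round(s["time"],2),res,(s["tool_pos"]-P).round(4),"F",s["ft_force"].round(2),"T",s["wrist_torque"].round(2),"w",round(s["width"],3),round(float(np.max(s["gripper_force"])),1))
E
python3 - <<'E'
from h import *
effector.gripper_to(.45,80)
go(-.005,.2); go(-.005,.072,sf=20,speed=.08)
effector.gripper_to(0,80)
s=sensors.state();print(s["time"],s["width"],s["gripper_force"],s["ft_force"])
go(-.005,.080,speed=.05)
p,_=cams.snapshot("wrist");cv2.imwrite("pics/w2.png",p[:,:,::-1])
E
```

```text
3.66 False [ 0.0001 -0.      0.0001] F [-0.06  0.7   0.39] T [ 0.01 -0.01 -0.04] w 0.449 0.0
5.41 False [0.0004 0.     0.0007] F [-0.88  0.04  0.43] T [ 0.02  0.07 -0.04] w 0.45 0.0
5.75 0.1463455041599149 78.08793067932129 [ 0.18645901 -0.2652411   2.19871023]
6.06 False [0.0001 0.     0.0003] F [ 0.   -0.   -0.88] T [ 0.   -0.02  0.  ] w 0.144 77.9
```

View pics/w2.png

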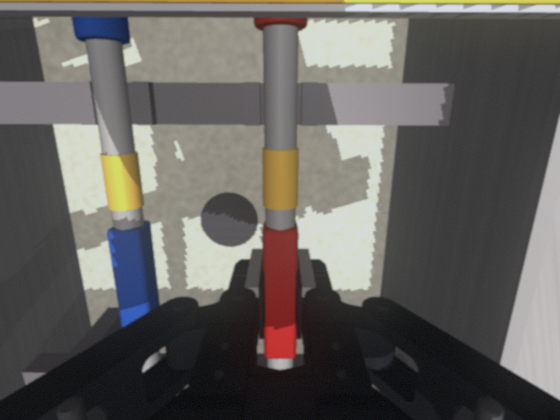

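The red sleeve is held between the pads (col 281, rows 225–357), with the tube straight along the image column. The red hub is just visible at row 20, under the guard. Next I'll lift, slide under the other guard and tilt.

```bash
python3 - <<'E'
from h import *
go(-.005,.094,speed=.06)
go(-.053,.094,speed=.06,sf=12)
go(-.053,.104,.26,speed=.03,sf=12)
go(-.053,.116,.52,speed=.03,sf=12)
p,_=cams.snapshot("scene");cv2.imwrite("pics/s2.png",cv2.resize(p[120:280,200:430,::-1],None,fx=3,fy=3))
E
```

```text
6.49 False [0.0005 0.     0.0009] F [ 0.52  1.26 -1.12] T [ 0.   -0.02  0.03] w 0.149 77.9
7.44 False [0.0001 0.0002 0.0001] F [-0.23  0.02 -0.69] T [-0.03  0.07 -0.03] w 0.151 77.9
7.98 False [-0.0001 -0.0002 -0.0001] F [-0.78  0.99 -1.11] T [-0.17  0.03  0.01] w 0.15 77.9
8.62 False [ 0.0001  0.0004 -0.0001] F [0.29 0.28 0.04] T [-0.31  0.09 -0.01] w 0.145 77.9
```

View pics/s2.png

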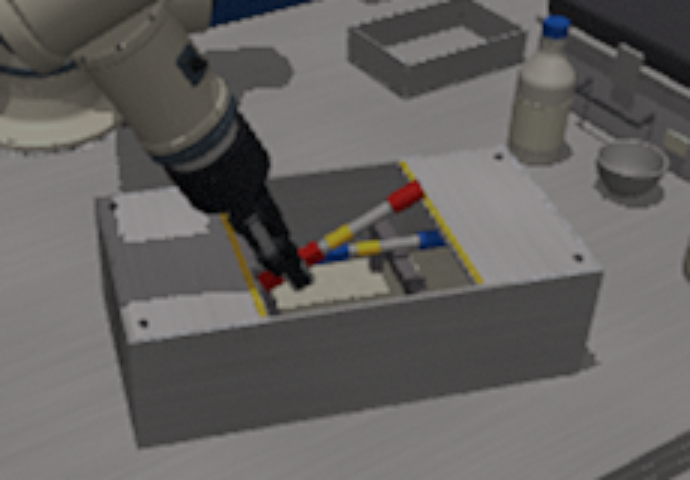

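The red hub (crop pixel 408,195) is now above the guard level, and the tip side is under the other guard with no contact force. The blue tube is undisturbed. Next I'll pull along the axis, then lift.

```bash
python3 - <<'E'
from h import *
L=.112;c,s_=np.cos(.52),np.sin(.52)
go(-.053+L*c,.116+L*s_,.52,speed=.06,sf=12)
go(-.053+L*c,.236,.52,speed=.06,sf=12)
bot.pause(.5)
for n in("scene","wrist"):
    p,_=cams.snapshot(n);p=cv2.resize(p[100:280,200:430],None,fx=3,fy=3) if n=="scene" else p
    cv2.imwrite(f"pics/{n}3.png",p[:,:,::-1])
p,_=cams.snapshot("top");cv2.imwrite("pics/top3.png",cv2.resize(p[130:260,100:450,::-1],None,fx=2,fy=2))
print(sensors.state()["time"])
E
```

```text
10.68 False [-0.0001 -0.0002 -0.0002] F [-0.01 -0.5  -0.93] T [-0.32  0.05 -0.02] w 0.147 77.9
11.91 False [-0.0002 -0.     -0.0007] F [-0.24 -0.07 -0.66] T [-0.33  0.08  0.  ] w 0.145 77.9
12.5583
```

View pics/scene3.png

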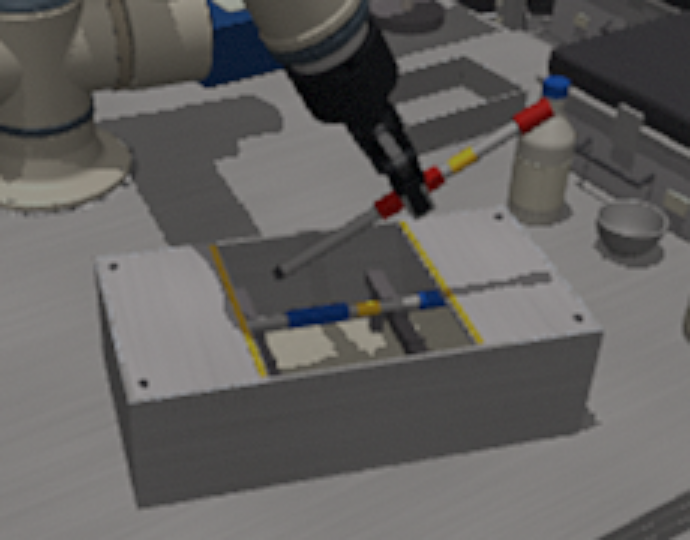

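View pics/wrist3.png

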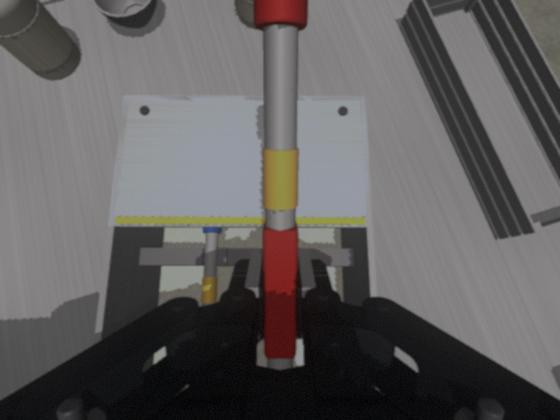

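The whole tube is out: red hub up at crop pixel (533,117), tip at (281,271), both above the trough. The yellow band sits at the same wrist-image rows (150–208) as before, so the tube has not slipped. The blue tube is still in its lane.

```bash
python3 -c "
from station import sign_off
print(sign_off())"
```

```text
the job is handed in; nothing more can be done
None
```

I took the red-hubbed tube out hub first and handed the job in at about 12.6 s: it is held still above the trough, sloping about 30° with the hub up and, by calculation, about 4.5 cm clear of the guards, and the blue tube is still in its lane.

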